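Unscrew the drive coupling from the blender base

ROBOT

A 6-joint arm with a two-finger parallel gripper is mounted at the origin on a cart in front of the work surface, level with it; the furniture and walls round the work are solid. World frame = base frame: x ahead of the robot, y to its left, z up, the work surface at z = 0. Lengths are in mm, angles in rad, forces in N, time in s.
With the tool pointing down it reaches from about 275 to 825 mm from the base axis. Payload 4.9 kg.
Tool frame: the origin (TCP) lies at the very end of the fingers, on their centre line; the grasp point (between the pads) lies 19 mm behind it; z points along the fingers, y is the line along which they close (so a half turn about z gives the same grasp; the last joint's range is limited). The gripper opens to 85 mm and grips with 20 to 120 N. Pads are 22 mm wide; open, the fingers measure 114 mm over their backs; the gripper's body (76 mm by 85 mm) begins 54 mm behind the grasp point. The pads swing forward as they close: fully open they stand 13 mm farther back than shut.
Start: joints at [-1.458, 0.326, -0.193, 1.052, 0, 1.437], TCP at [134.377, -533.349, 231.281] pointing down, gripper open.
Joint ranges: [-2.65, 2.65], [-0.97, 1.79], [-1.3, 1.35], [-1.93, 2.1], [-1.47, 1.37], [-3.14, 3.14]. Speed limits (rad/s): [2.57, 2.57, 3.14, 3.14, 3.14, 3.14].

INTERFACE

Orientations are given as [roll, pitch, yaw] about the fixed x, y, z axes, in that order (R = Rz(yaw) Ry(pitch) Rx(roll)).
In Python, from bench import bot, solve_ik, imaging gives the robot as it stands. Calls block until the motion is done:
- bot.move_ptp(position, orientation): joint-space move of the TCP to a pose.
- bot.movel(position, rot=None, max_speed=150, threshold=None): straight line of the TCP; rot=None keeps the orientation; max_speed is the mean speed in mm/s. With threshold (N) it stops when the force on the tool has changed by that much, and returns True; else False.
- bot.move_j(angles): joint-space move.
- bot.grip(opening, effort=None): opening from 0.0 (shut) to 1.0 (fully open); effort is the grip in N (None keeps the last); returns when the fingers have stopped.
- bot.dwell(seconds).
- solve_ik(position, orientation): joint angles nearest the present ones, or None.
- bot.get_state(): the state.
- imaging.capture(name): name is "scene" or "top" or "wrist"; returns the picture (480x640x3 uint8, blue, green, red); there is no depth.
- imaging.camera_model(name): a dict with "K" (3x3 intrinsics, pixels), "position" and "rotation" of the camera in the world. Camera axes: x right, y up, looking along -z (the intrinsics and any distortion apply to the point x, -y, -z); pixel columns grow to the right and rows downward; lengths in mm; the calibration is good to about 2 mm. A picture is of the moment at which its call begins: read the wrist's pose just before it. camera_model takes no time and is no camera call; for the wrist camera it gives the pose at the moment of the call.
A pose or a line that the arm cannot do raises bot.IKError and nothing moves.
- bot.sign_off(): hands the job in; it is judged then, once.
The state is a dict: "t": time; "qpos": joint angles; "joint_velocities": joint speeds; "effort": joint torques, N m; "tcp_pos": TCP position; "orientation": TCP orientation; "contact_force": force on the tool from outside, world axes, zero at the start; "wrist_torque": the same for the moment, N m; "opening": opening from 0.0 (shut) to 1.0 (fully open); "gripper_force": force on a finger pad.
Only numpy, scipy, OpenCV 4.12 (cv2) and the standard library are available. Lean on these libraries where they do the work, as an engineer would, in place of code of your own. Each camera call takes 0.05 s, during which the arm holds its last target. There are 200 camera calls.

TASK

The drive coupling on top of the blender base is due for replacement. Nothing shows which way its thread runs, so try it gently both ways without forcing it; once you know which way it loosens, unscrew it right off the spindle and stand it upright in the middle of the saucer, leaving everything else where it is.

Things in the scene. Friction and masses are not known exactly. Their poses are not given: they have to be found in the camera images.
- blender: Round white blender base with steel bands, 180 mm across the foot, stuck down by suction feet, jug off. Origin: centre of its underside; z up, x from the control knob at its front to its back. On its top a black jar-seat ring, 136 mm across, 124 mm high, with four rubber lugs up to 130 mm high; in its middle a steel collar 45 mm across, locked by a pin with a ring pull.
- shoulder (a point): Centre of the collar's flat top, 128 mm above the blender's origin, on which the coupling bears at the start. The fixed spindle rises from here. Round the collar lies a stiff friction washer, 60 mm across, whose two tabs, 3 mm above the shoulder, sit in notches of the coupling's skirt; it turns with the coupling at about 0.3 N m until the skirt has risen off the tabs.
- spindle_tip (a point): Centre of the top end of the fixed upright spindle, 151.5 mm above the blender's origin, on its axis (hidden in the coupling at the start). The spindle is 23.5 mm high, with a coarse two-start thread 30 mm across.
- coupling: Drive coupling: hollow steel hexagon cap, about 160 g, 42 mm across the flats, 34 mm high, with a skirt 53 mm across and 5 mm high at its foot; two inner lugs run in the spindle's thread. Origin: centre of its underside; z up along its axis; flats face its own +x and every 60 degrees from it. Seated and run home at the start.
- coupling_top (a point): Centre of the coupling's top face, 34 mm above its underside. Loosening: steady 0.3 N m at first, 0.4 rad of play, then it climbs 24 mm a turn (3.8 mm per rad), turns freely after about 0.9 rad and is off after about 2.4 rad. Tightening: it does not turn, the moment only builds up; over about 0.8 N m strains the thread. Let go half-way it stays put. Its hand is not told.
- saucer: Loose white ceramic saucer, 144 mm across, 16 mm high, flat in the middle. Origin: centre of its underside. Its inner floor is about 5 mm above that. It stands on the worktop to one side of the blender.
- mug_plain: White mug, 81 mm across, 95 mm high, handle to one side; on the other side of the blender. Origin: centre of its underside.
- egg_timer: Egg timer, 63 mm across, 39 mm high, beside the blender at the front left. Origin: centre of its underside.
- brush: Dish brush lying on the worktop, 269 mm long, to the right of the blender. Origin: underside of its middle.
- garlic: Bulb of garlic, 60 mm, behind the blender. Origin: its underside.
- tomato: Tomato, 74 mm, behind the blender. Origin: its underside.
- spice_jar_4: Spice jar, 45 mm across, 106 mm high, behind the blender. Origin: centre of its underside.

How it is judged:
By the outcome, as a careful person would: the job done as asked, in the order asked, and still so for the second after the job is handed in, with the robot touching nothing.
It also fails if it takes over 58 s, if anything falls off the work surface, if the arm or the gripper's body presses on something with over 40 N, if the wrist force passes 120 N, or if a joint passes its speed limit or range.

## Working session

There is one attempt and no reset: what is moved stays moved. The work goes in short steps, each a Python script; the robot and the scene stay as the last script left them, time stands still between calls to the robot, and variables do not carry over. Pictures are saved under pics/ and viewed, at most 10 in all, crops included, and the job is handed in when it is done.

```bash
ls; mkdir -p pics; python3 - <<'E'
from bench import bot, solve_ik, imaging
import cv2
for n in("scene","top"):
    cv2.imwrite(f"pics/{n}0.png",imaging.capture(n)); m=imaging.camera_model(n); print(n,m)
print(bot.get_state())
E
```

```text
pics
scene {'K': array([[595.52568877,   0.        , 316.83287319],
       [  0.        , 595.52568877, 247.16372968],
       [  0.        ,   0.        ,   1.        ]]), 'position': array([ -97.85262351,  781.90701948, 1227.80075269]), 'rotation': array([ 0.77030182, -0.0188616 , -2.49998889])}
top {'K': array([[469.5780097 ,   0.        , 322.36140522],
       [  0.        , 469.5780097 , 241.29812897],
       [  0.        ,   0.        ,   1.        ]]), 'position': array([ 327.27620605, -101.24475532, 1045.0996446 ]), 'rotation': array([ 0.21718947, -0.00171772, -1.5565281 ])}
{'t': 0.1, 'qpos': array([-1.45818969e+00,  3.26855441e-01, -1.93482420e-01,  1.05199762e+00,
        3.05937918e-06,  1.43659812e+00]), 'joint_velocities': array([ 9.41463883e-04,  4.68291103e-06,  2.27584445e-03, -1.14814686e-03,
        2.66580058e-04, -2.60321976e-04]), 'effort': array([ 4.39333226e-04, -4.44240081e+01,  2.63037962e+01,  7.90902675e-03,
       -1.25734632e-04,  8.41871042e-06]), 'tcp_pos': array([ 134.32303118, -532.81134828,  230.58849077]), 'orientation': array([-3.14006775e+00, -2.08964346e-04,  2.46804680e-01]), 'contact_force': array([-0.68091877,  0.42583587, -1.36076984]), 'wrist_torque': array([-0.06114027, -0.03286812, -0.00646138]), 'gripper_force': 0.0, 'opening': 0.9966521664027729}
```

View pics/scene0.png

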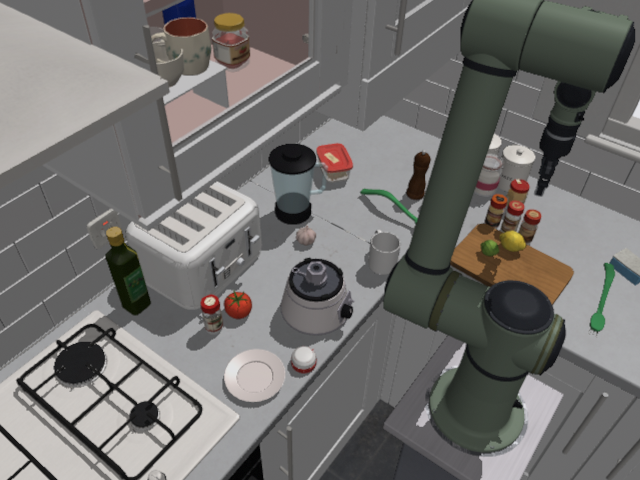

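View pics/top0.png

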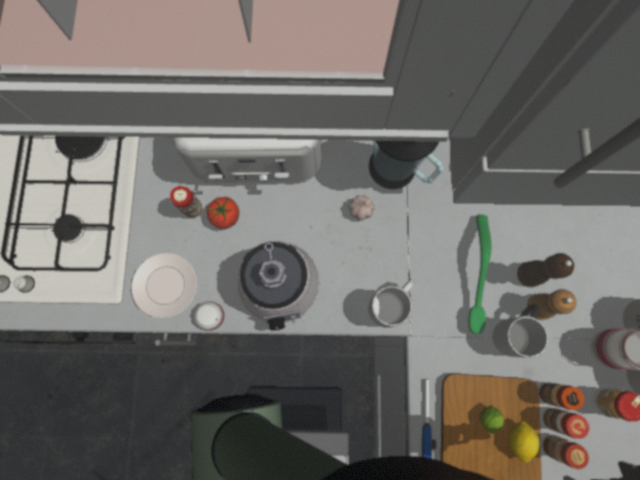

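The scene view shows the coupling near (318,272), the saucer at (255,375) and the egg timer at (303,360). The top view shows the coupling at (270,272), the saucer at (165,285), the ring pull at (268,246) and the knob at (278,323).

```bash
cat > h.py <<'E'
from bench import bot, solve_ik, imaging
import cv2, numpy as np
from scipy.spatial.transform import Rotation as R
def ray(m,px):
    K=m["K"]; d=np.array([(px[0]-K[0,2])/K[0,0],-(px[1]-K[1,2])/K[1,1],-1.])
    return np.array(m["position"]), R.from_euler("xyz",m["rotation"]).apply(d)
def on_z(m,px,z):
    p,d=ray(m,px); return p+d*(z-p[2])/d[2]
def proj(m,P):
    c=R.from_euler("xyz",m["rotation"]).inv().apply(np.atleast_2d(P)-m["position"])
    K=m["K"]; return np.c_[K[0,2]+K[0,0]*c[:,0]/-c[:,2], K[1,2]+K[1,1]*c[:,1]/c[:,2]]
E
python3 - <<'E'
from h import *
T=imaging.camera_model("top");S=imaging.camera_model("scene")
for n,t,s,z in [("coup",(271,271),(317,267),162),("saucer",(165,285),(255,376),16),("timer",(208,316),(304,356),39),("tomato",(223,212),(238,305),37),("garlic",(361,208),(306,236),30),("mug",(391,305),(384,243),95),("jar",(181,195),(209,302),106),("knob",(278,323),(347,312),40)]:
    print(n,on_z(T,t,z).round(),on_z(S,s,z).round())
im=cv2.imread("pics/top0.png")[215:350,110:330]
cv2.imwrite("pics/topc.png",cv2.resize(im,None,fx=3.6,fy=3.6,interpolation=cv2.INTER_CUBIC))
E
```

```text
coup [463.  -3. 162.] [465.  -5. 162.]
saucer [451. 245.  16.] [451. 251.  16.]
timer [384. 140.  39.] [384. 150.  39.]
tomato [613. 123.  37.] [611. 129.  37.]
garlic [ 629. -186.   30.] [ 631. -179.   30.]
mug [ 408. -240.   95.] [ 410. -234.   95.]
jar [629. 197. 106.] [631. 203. 106.]
knob [371.  -9.  40.] [378. -19.  40.]
```

View pics/topc.png

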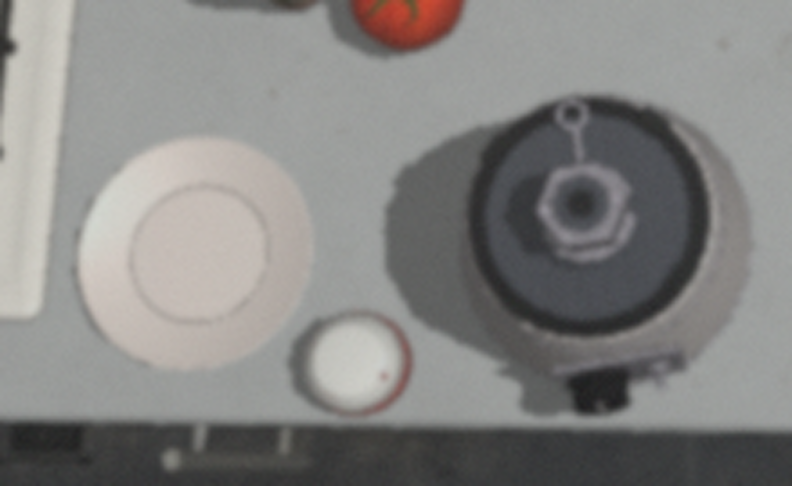

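The crop shows the coupling's hex centre at top pixel (272.2,271.4), the ring pull beyond it at (268,246), and the saucer centre at (164.7,285.3). Next I go over the coupling for a close look.

```bash
python3 - <<'E'
from h import *
for y in (-.6,0,.6): print(y, solve_ik([463,-4,330],[np.pi,0,y]))
bot.move_ptp([463,-4,330],[np.pi,0,0])
bot.dwell(.3)
m=imaging.camera_model("wrist"); im=imaging.capture("wrist"); cv2.imwrite("pics/w0.png",im); np.save("m0.npy",m,allow_pickle=True)
s=bot.get_state(); print(m,s["tcp_pos"],s["orientation"],s["qpos"],s["t"])
print(proj(m,[[463,-4,162],[463,-4,128]]))
E
```

```text
-0.6 [-0.16827358  0.11243013 -0.21496589  1.2434003   0.         -2.70986623]
0 [-0.16827358  0.11243013 -0.21496589  1.2434003   0.          2.97331907]
0.6 [-0.16827358  0.11243013 -0.21496589  1.2434003   0.          2.37331907]
{'K': array([[352.61405051,   0.        , 324.20354981],
       [  0.        , 352.61405051, 241.95541415],
       [  0.        ,   0.        ,   1.        ]]), 'position': array([531.49652043,  -4.10479942, 472.08108119]), 'rotation': array([-2.73334395e-01, -4.79121256e-04, -1.57092700e+00])} [463.02074143  -4.27733589 329.92004912] [ 3.14158019e+00  1.49213052e-04 -5.59225517e-04] [-1.68839284e-01  1.12620528e-01 -2.14948148e-01  1.24337267e+00
 -3.72805685e-05  2.97331260e+00] 2.7
[[323.93172659 222.21421456]
 [323.94074542 214.80982782]]
```

View pics/w0.png

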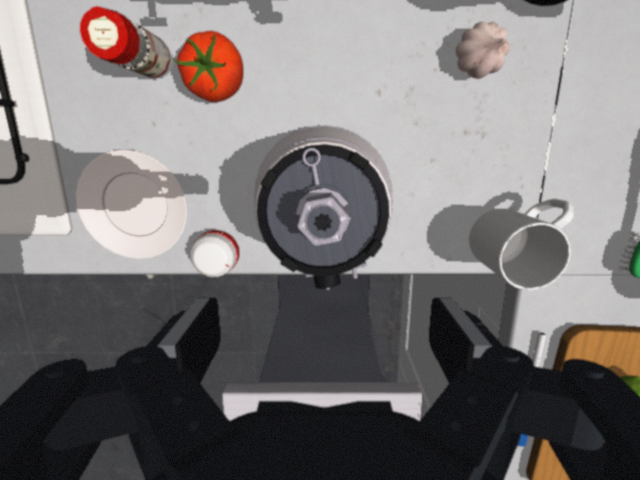

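The wrist view shows the coupling at (323,220), its ring pull at (311,158), and the saucer at (133,203). The area over the coupling is clear. Next I take a closer look from the opposite side, with q6 near mid-range.

```bash
python3 - <<'E'
from h import *
bot.move_ptp([463,-4,240],[np.pi,0,np.pi-.1])
bot.dwell(.3)
m=imaging.camera_model("wrist"); im=imaging.capture("wrist"); cv2.imwrite("pics/w1.png",im); np.save("m1.npy",m,allow_pickle=True)
s=bot.get_state(); print(m,s["tcp_pos"],s["orientation"],s["qpos"],s["t"])
u,v=proj(m,[[463,-4,162]])[0].astype(int);print(u,v)
v0=max(v-100,0);u0=u-110
cv2.imwrite("pics/w1c.png",cv2.resize(im[v0:v+65,u0:u+110],None,fx=3.6,fy=3.6,interpolation=cv2.INTER_CUBIC));print(u0,v0)
E
```

```text
{'K': array([[352.61405051,   0.        , 324.20354981],
       [  0.        , 352.61405051, 241.95541415],
       [  0.        ,   0.        ,   1.        ]]), 'position': array([394.87272727,   3.14465457, 382.2112413 ]), 'rotation': array([-2.74310039e-01,  4.37034867e-04,  1.47134533e+00])} [463.00255999  -4.01689214 240.0242746 ] [-3.14155579e+00  4.02170002e-05  3.04152609e+00] [-1.68286468e-01  1.58739290e-01 -3.91527519e-01  1.02048688e+00
 -3.40360480e-05 -6.82199065e-02] 5.6167
323 251
213 151
```

View pics/w1c.png

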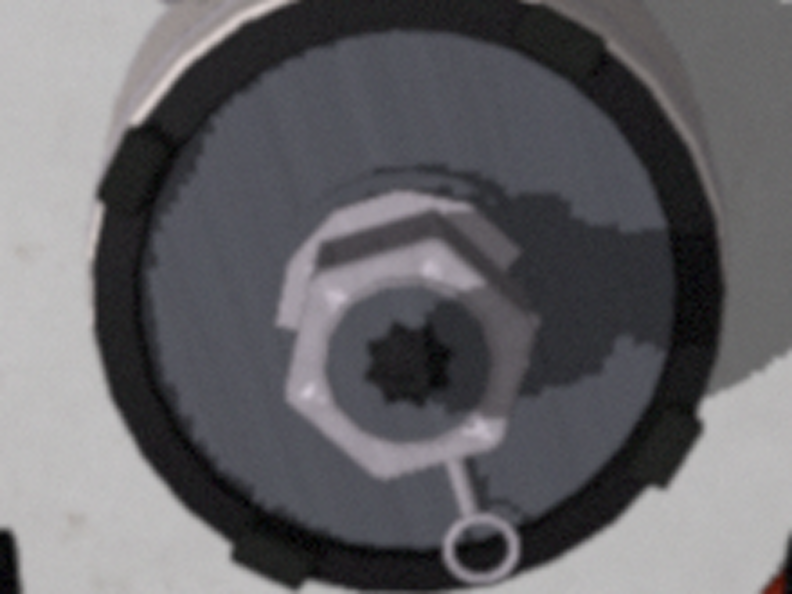

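The crop shows the hexagon's top corners at about (318,268), (435,238), (537,322), (500,440), (388,478) and (288,397). The ring pull is at (481,547) with its pin near (458,480), and the jar-seat ring is visible all round.

```bash
python3 - <<'E'
from h import *
m=np.load("m1.npy",allow_pickle=True).item()
c=np.array([(318,268),(435,238),(537,322),(500,440),(388,478),(288,397)])/3.6+[213,151]
P=np.array([on_z(m,p,162) for p in c])[:,:2]
C=P.mean(0); d=P-C; a=np.degrees(np.arctan2(d[:,1],d[:,0]))
print(C,np.hypot(*d.T).round(1),a.round(1), "corner phase mod60",(a%60).round(1))
for z in (128,133,140): print("ring",z,on_z(m,np.array([481,547])/3.6+[213,151],z)[:2])
# jar-seat outer ring, ends in crop: left 95 right 722 (rows ~290) 
print(on_z(m,np.array([95,290])/3.6+[213,151],124),on_z(m,np.array([722,290])/3.6+[213,151],124))
T=imaging.camera_model("top"); print("top",on_z(T,(272.2,271.4),162))
m0=np.load("m0.npy",allow_pickle=True).item(); print("w0",on_z(m0,(323,220.5),162), "sauc",on_z(m0,(132,204),16),on_z(T,(164.7,285.3),16))
# saucer circle fits: bright vs. grey in top view
for n,f,mm in (("top","pics/top0.png",T),("w0","pics/w0.png",m0)):
    im=cv2.imread(f).astype(int); r=im[:,:,2]-im[:,:,0]
    k=((r>6)&(im[:,:,2]>150)).astype(np.uint8)
    k=cv2.morphologyEx(k,cv2.MORPH_OPEN,np.ones((3,3)))
    cs,_=cv2.findContours(k,0,1)
    uv=proj(mm,[[452,247,16]])[0]
    for q in cs:
        if cv2.contourArea(q)>2000 and cv2.pointPolygonTest(cv2.convexHull(q),tuple(map(float,uv)),False)>0:
            W=np.array([on_z(mm,p[0],16)[:2] for p in cv2.convexHull(q)],np.float32)
            print(n,cv2.minEnclosingCircle(W),cv2.fitEllipse(W))
E
```

```text
[462.61825999  -1.76230881] [23.7 22.7 23.7 22.7 23.6 23.7] [-141.3  163.7  101.4   40.7  -16.   -77.7] corner phase mod60 [38.7 43.7 41.4 40.7 44.  42.3]
ring 128 [517.42411194   8.53225784]
ring 133 [515.01368776   8.42629078]
ring 140 [511.63909391   8.27793691]
[452.70639739 -67.05315348 124.        ] [465.73850486  63.69953027 124.        ]
top [462.23496526  -5.58696164 162.        ]
w0 [464.57414381  -3.16387706 162.        ] sauc [455.08648544 246.24412112  16.        ] [450.28393083 245.2442114   16.        ]
top ((452.2844543457031, 247.76519775390625), 71.9254150390625) ((452.17803955078125, 247.72413635253906), (142.07408142089844, 143.35256958007812), 71.99754333496094)
w0 ((451.1416015625, 247.3296661376953), 71.97139739990234) ((431.92608642578125, 244.95281982421875), (97.77722930908203, 145.07806396484375), 6.821968078613281)
```

Measured values:
- **Coupling centre:** about (463,-2.5). The flats are at 12° mod 60.
- **Saucer:** about (452,247.5). The fitted radius of 72 matches the given size.

Next I grasp the flats at tool yaw 162°, 60° away from the pin.

```bash
python3 - <<'E'
from h import *
y=np.radians(161.8)
def rep(n):
    s=bot.get_state(); print(n,round(s["t"],2),s["tcp_pos"].round(1),"yaw",np.degrees(s["orientation"][2]).round(2),"q6",s["qpos"][5].round(3),"F",s["contact_force"].round(1),"M",s["wrist_torque"].round(3),"op",round(s["opening"],3),s["gripper_force"])
bot.movel([463,-2.5,190],[np.pi,0,y],max_speed=120); rep("above")
print(bot.movel([463,-2.5,132],max_speed=70,threshold=6)); bot.dwell(.2); rep("down")
bot.grip(0.0,40); bot.dwell(.3); rep("grip")
E
```

```text
above 6.18 [463.2  -2.5 190.3] yaw 161.85 q6 0.152 F [ 1.   0.3 -0.2] M [-0.023  0.017  0.027] op 1.001 0.0
False
down 7.36 [463.3  -2.5 132.4] yaw 161.8 q6 0.153 F [-1.2  0.5 -0.1] M [ 0.01   0.042 -0.01 ] op 0.995 0.0
grip 8.13 [463.1  -2.6 132.2] yaw 161.8 q6 0.153 F [-0.3 -1.   5.3] M [-0.166  0.337  0.018] op 0.486 41.133944392204285
```

```bash
cat > t.py <<'E'
from h import *
P0=[463,-2.5,132]; y0=np.radians(161.8)
def rep(n):
    s=bot.get_state(); print(n,round(s["t"],2),s["tcp_pos"].round(1),"yaw",np.degrees(s["orientation"][2]).round(2),"q6",s["qpos"][5].round(3),"F",s["contact_force"].round(1),"M",s["wrist_torque"].round(3),"op",round(s["opening"],3),round(s["gripper_force"]),flush=True)
    return s
E
python3 - <<'E'
from t import *
for sg in (1,-1):
    a=0
    while a<.1:
        a+=.01; bot.movel(P0,[np.pi,0,y0+sg*a],max_speed=20); bot.dwell(.05)
        s=bot.get_state(); M=s["wrist_torque"][2]; print(sg,round(a,3),M.round(3),(s["orientation"][2]-y0).round(4))
        if abs(M)>.45: break
    bot.movel(P0,[np.pi,0,y0],max_speed=20); bot.dwell(.1); rep("back")
E
```

```text
1 0.01 0.073 0.0102
1 0.02 0.025 0.02
1 0.03 -0.004 0.0299
1 0.04 -0.177 0.0396
1 0.05 -0.244 0.0493
1 0.06 -0.367 0.0588
1 0.07 -0.535 0.0684
back 10.58 [463.4  -2.5 132.2] yaw 161.9 q6 0.151 F [-0.3 -0.8  6.1] M [-0.075  0.148 -0.104] op 0.487 41
-1 0.01 -0.096 -0.0081
-1 0.02 -0.063 -0.0181
-1 0.03 -0.058 -0.028
-1 0.04 0.009 -0.038
-1 0.05 0.077 -0.0478
-1 0.06 0.158 -0.0575
-1 0.07 0.241 -0.0673
-1 0.08 0.245 -0.0773
-1 0.09 0.331 -0.0873
-1 0.1 0.199 -0.0973
-1 0.11 0.231 -0.1073
back 14.24 [463.2  -2.6 132.2] yaw 161.92 q6 0.151 F [-1.4  0.2  6.6] M [-0.124  0.195  0.012] op 0.486 41
```

Turning counter-clockwise (yaw +), the moment keeps building (0.53 N m at 0.07 rad). Turning clockwise, it levels off at 0.2–0.3 N m and the coupling turns. So it's a left-hand thread that loosens clockwise. Next I unscrew it, following the climb.

```bash
python3 - <<'E'
from t import *
a=0;dz=0
while a<1.35:
    a+=.15; z=132+3.8*max(0,a-.05-.4)+dz
    bot.movel([463,-2.5,z],[np.pi,0,y0-a],max_speed=20)
    s=bot.get_state(); F=s["contact_force"]; M=s["wrist_torque"]
    print(round(a,2),s["t"].__round__(2),"z",round(z,1),s["tcp_pos"].round(1),F.round(1),M.round(2),round(s["opening"],3),flush=True)
    if abs(M[2])>.6 or np.linalg.norm(F)>25: break
    if F[2]>9: dz+=.3
    if F[2]<-4: dz-=.3
rep("end"); print(a,dz)
E
```

```text
0.15 14.54 z 132.0 [463.   -2.6 132.2] [-1.5  0.   5.6] [-0.16  0.3   0.03] 0.486
0.3 14.84 z 132.0 [463.   -2.5 132.2] [-1.3  0.3  6. ] [-0.09  0.31  0.05] 0.484
0.45 15.14 z 132.0 [463.1  -2.4 132.3] [-1.5 -0.5  8.2] [-0.05  0.36  0.1 ] 0.485
0.6 15.44 z 132.6 [463.2  -2.4 132.9] [-1.6  0.1  7.4] [-0.    0.34  0.12] 0.484
0.75 15.74 z 133.1 [463.2  -2.4 133.5] [-0.8 -0.5  7.5] [0.05 0.3  0.08] 0.489
0.9 16.04 z 133.7 [463.3  -2.4 134.1] [-1.4 -0.1  7.2] [0.02 0.27 0.13] 0.485
1.05 16.34 z 134.3 [463.8  -2.6 135. ] [-1.7  0.4  9.8] [-0.05  0.29 -0.08] 0.489
1.2 16.64 z 135.2 [463.4  -2.5 135.4] [-0.6 -0.3  6.3] [-0.03  0.06 -0.01] 0.489
1.35 16.94 z 135.7 [463.5  -2.4 135.9] [-0.8  1.2  5. ] [ 0.08 -0.06 -0.06] 0.484
1.5 17.24 z 136.3 [463.6  -2.3 136.5] [0.7 0.4 5.2] [ 0.09 -0.07 -0.1 ] 0.489
end 17.24 [463.6  -2.3 136.5] yaw 76.14 q6 1.648 F [0.7 0.4 5.2] M [ 0.094 -0.07  -0.1  ] op 0.489 42
1.4999999999999998 0.3
```

```bash
python3 - <<'E'
from t import *
a=1.5;dz=.3
while a<2.62:
    a+=.14; z=132+3.8*max(0,a-.05-.4)+dz
    bot.movel([463,-2.5,z],[np.pi,0,y0-a],max_speed=20)
    s=bot.get_state(); F=s["contact_force"]; M=s["wrist_torque"]
    print(round(a,2),s["t"].__round__(2),"z",round(z,1),s["tcp_pos"].round(1),F.round(1),M.round(2),round(s["opening"],3),flush=True)
    if abs(M[2])>.6 or np.linalg.norm(F)>25: break
    if F[2]>9: dz+=.3
    if F[2]<-4: dz-=.3
rep("end"); print(a,dz)
im=imaging.capture("wrist"); cv2.imwrite("pics/w2.png",im)
E
```

```text
1.64 17.53 z 136.8 [463.5  -2.4 137. ] [-0.5  1.2  4.9] [ 0.03 -0.03 -0.04] 0.483
1.78 17.82 z 137.4 [463.6  -2.4 137.6] [1.  0.3 4.8] [ 0.04 -0.07  0.02] 0.486
1.92 18.12 z 137.9 [463.4  -2.4 138.1] [0.2 0.1 5.3] [-0.01 -0.02  0.03] 0.487
2.06 18.41 z 138.4 [463.4  -2.5 138.6] [-0.7 -0.3  5.5] [-0.02  0.03 -0.03] 0.482
2.2 18.7 z 139.0 [463.3  -2.5 139.1] [ 0.6 -0.2  5.6] [-0.02  0.07 -0.03] 0.488
2.34 18.99 z 139.5 [463.2  -2.5 139.7] [-0.1 -0.7  6.4] [-0.01  0.14 -0.04] 0.483
2.48 19.28 z 140.0 [463.2  -2.5 140.2] [-0.6  0.2  6.3] [-0.01  0.08  0.  ] 0.487
2.62 19.57 z 140.5 [463.1  -2.4 140.7] [-0.6  0.   6.1] [-0.02  0.14 -0.04] 0.49
end 19.57 [463.1  -2.4 140.7] yaw 12.1 q6 2.765 F [-0.6  0.   6.1] M [-0.018  0.14  -0.04 ] op 0.49 42
2.620000000000001 0.3
```

View pics/w2.png

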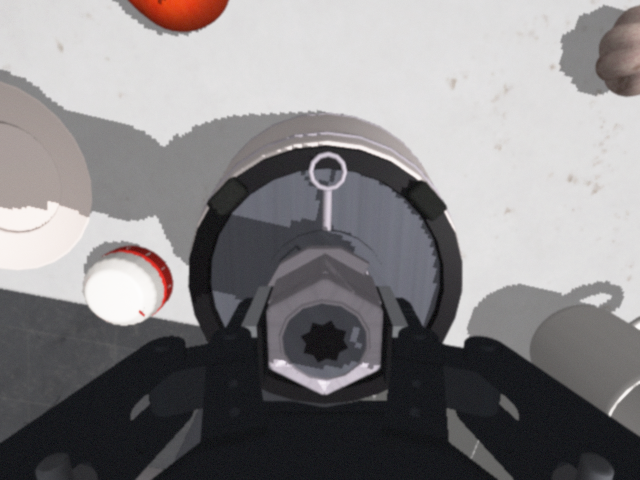

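The coupling is held square in the pads and the washer has stayed down round the collar. Next I lift gently, guarded by a force threshold.

```bash
python3 - <<'E'
from t import *
o=[np.pi,0,y0-2.62]
h=bot.movel([463,-2.5,147],o,max_speed=25,threshold=12); s=rep("lift6"); print(h)
if not h and s["contact_force"][2]>-8:
    h=bot.movel([463,-2.5,185],o,max_speed=60,threshold=12); rep("lift"); print(h)
im=imaging.capture("wrist"); cv2.imwrite("pics/w3.png",im)
E
```

```text
lift6 20.03 [462.6  -2.4 146.7] yaw 11.78 q6 2.771 F [-0.1  0.5 -2.9] M [0.01  0.056 0.011] op 0.486 41
False
lift 20.82 [462.9  -2.5 184.9] yaw 11.69 q6 2.773 F [ 0.8 -0.4 -1. ] M [ 0.027 -0.017  0.025] op 0.481 41
False
```

The coupling is off the spindle. Next I carry it over the saucer and check the saucer's centre from there.

```bash
python3 - <<'E'
from t import *
bot.movel([458,120,190],[np.pi,0,np.radians(95)],max_speed=110)
bot.movel([452,247.5,120],[np.pi,0,np.pi],max_speed=110)
bot.dwell(.2); s=rep("over")
m=imaging.camera_model("wrist"); im=imaging.capture("wrist"); cv2.imwrite("pics/w4.png",im); np.save("m4.npy",m,allow_pickle=True)
T=imaging.capture("top"); cv2.imwrite("pics/top4.png",T)
t=np.linspace(0,2*np.pi,60); P=np.c_[452+72*np.cos(t),247.5+72*np.sin(t),0*t+16]
Q=P.copy(); Q[:,:2]=[452,247.5]+(P[:,:2]-[452,247.5])*26.5/72; Q[:,2]=s["tcp_pos"][2]-4.4
for X in (P,Q): cv2.polylines(im,[proj(m,X).round().astype(np.int32)],True,(0,255,0),1)
cv2.imwrite("pics/w4o.png",im)
E
```

```text
over 24.3 [452.2 247.3 120.2] yaw 179.97 q6 0.358 F [ 0.   0.  -1.6] M [-0.023 -0.022 -0.016] op 0.489 41
```

View pics/w4o.png

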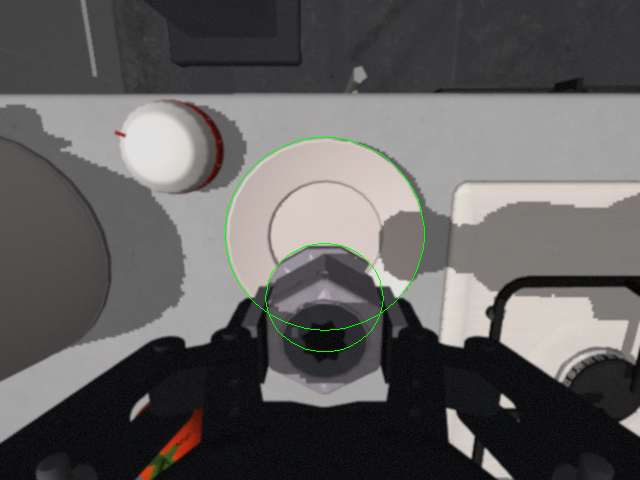

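The saucer rim matches the prediction within a pixel or two. The skirt's far edge is about 4 px off, so I check the coupling's offset along tool x from its front top corner at (325,393).

```bash
python3 - <<'E'
from t import *
m=np.load("m4.npy",allow_pickle=True).item()
zb=120.2-4.4
for p,z in (((325,393),zb+34),((325,247),zb),((325,243.5),zb),((325,341),zb+34),((325,341),zb+24)): print(p,on_z(m,p,z))
im=cv2.imread("pics/w4.png")
k=im[:,:,2].astype(int)
print("col325",k[240:256,300:350:12].T, k[385:402,325])
E
```

```text
(325, 393) [474.48260127 247.91161946 149.8       ]
(325, 247) [427.16357565 247.93995587 115.8       ]
(325, 243.5) [425.58544051 247.93890224 115.8       ]
(325, 341) [452.36446911 247.89685236 149.8       ]
(325, 341) [458.47237717 247.91855641 139.8       ]
col325 [[218 215 217 216 218 218 215 216 213 196 152 106 107 131 149 153]
 [215 214 215 214 206 165 105  75  93 126 148 152 152 154 155 161]
 [217 216 216 217 206 163 106  77 102 131 150 150 145 121  90  77]
 [216 215 216 215 207 163 106  78 108 138 149 151 147 124  97  89]
 [216 214 214 214 213 214 214 215 205 175 118  78  84  91  90  85]] [168 167 162 155 156 153 151 146 137 145 160 166 165 164 167 165 167]
```

The offsets average out, so the coupling is centred within about 1 mm. Next I lower until it touches.

```bash
python3 - <<'E'
from t import *
bot.movel([452,247.5,22],max_speed=80); bot.dwell(.1); rep("near")
h=bot.movel([452,247.5,5],max_speed=15,threshold=4); s=rep("touch"); print(h)
E
```

```text
near 25.88 [452.5 247.7  22.5] yaw 180.0 q6 0.358 F [ 0.3 -1.  -2.4] M [0.007 0.011 0.012] op 0.483 41
touch 26.69 [451.9 247.4   9.2] yaw 180.0 q6 0.358 F [-0.6 -0.2  4.1] M [-0.089  0.075  0.022] op 0.479 42
True
```

Contact came at TCP z 9.2, and I expected about 9.5. Next I release and retract.

```bash
python3 - <<'E'
from t import *
z=bot.get_state()["tcp_pos"][2]
bot.grip(0.7); bot.dwell(.2); rep("open")
bot.movel([452,247.5,70],max_speed=60); bot.movel([452,247.5,150],max_speed=120)
bot.movel([400,100,260],max_speed=130); bot.dwell(.3); rep("away")
cv2.imwrite("pics/top5.png",imaging.capture("top")); S=imaging.capture("scene"); cv2.imwrite("pics/s5.png",S)
a=cv2.imread("pics/top5.png")[170:350,110:430]
b=cv2.imread("pics/s5.png")[220:420,180:420]
cv2.imwrite("pics/f.png",np.vstack([cv2.resize(a,(533,300)),cv2.resize(b,(533,300))]))
E
```

```text
open 27.21 [450.9 247.1   8.4] yaw 180.0 q6 0.358 F [-1.1  0.1  0.2] M [-0.001 -0.033 -0.031] op 0.703 0
away 31.12 [399.9 100.2 259.8] yaw -179.98 q6 0.066 F [ 0.1  0.3 -0.4] M [ 0.007 -0.008  0.028] op 0.704 0
```

View pics/f.png

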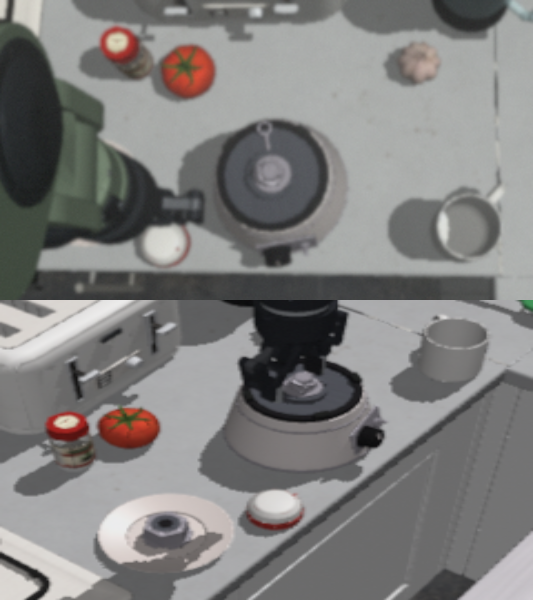

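The picture shows the coupling upright in the middle of the saucer, at (166,528) in the lower half. The bare spindle is on the blender, the pin is in place, and nothing else has moved.

```bash
python3 -c "
from bench import bot
print(bot.sign_off())"
```

```text
the job is handed in; nothing more can be done
None
```

The coupling has a left-hand thread and loosens clockwise; I unscrewed it and stood it upright in the middle of the saucer, nothing else looked moved in the last pictures, and I handed the job in at about 31 s.

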